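Empty the tumbling barrel and take out the catch tray

TASK

Crank the tumbling barrel round until its open port faces straight down and all four brass sleeves have dropped into the catch tray beneath. Then draw the tray along the T-slot to the rail's open end, lift it out and, keeping it level, set it down on the cork mat with the four sleeves in it, not dropping it. Leave the barrel port-down and do not disturb the nib box, loupe, sanding stick or pen barrel.

Things in the scene. Friction and masses are not known exactly. Their poses are not given: they have to be found in the camera images.
- rig: Fixed tumbler rig: an aluminium T-slot rail along its own y, a round grey barrel held above the rail between two dark steel stands. Origin on the desk, on the rail's centre line, straight below the barrel's middle; x points away from the robot (yaw within 0.2 rad), y along the rail to its open end, z up. At rig y = -135 to -195 a carriage with a stone is locked on the rail, 52 high.
- lip_end (a point): Middle of the slot where the rail's lips end, at rig y = +85, on the rail's top, 17 above the desk. Rail 60 wide; in it a channel 40 wide, floor 5 above the desk. On the -y side of this point two lips (underside 12.5, top 17 above the desk) leave a slot 24 wide; on the +y side the channel is open to above, its side walls 12 high. Rig axes.
- rail_end (a point): Middle of the channel floor at the rail's open end, rig y = +190, 5 above the desk. No stop there. Rig axes.
- near_stand (a point): On the barrel's axis, 120 above the desk, at the robot-side face of the near stand (rig x = -60). The stands are upright plates at rig x = -60..-52 and +52..+60, 44 wide in y, their bearing rings reaching up to 144; feet 90 wide in y, 8 high, out to x = +-87. The barrel's hatch cover hangs on the far stand's outside. Rig axes.
- drum (a joint): Turn of the barrel about its level axis (parallel to rig x), in rad. 0: port straight up; +3.14 or -3.14: port straight down; positive turns the top towards rig -y (to the right seen from the robot). Starts within 0.9 of 0, turns either way to 6.3. Steady friction of 0.15 N m (3 N at the crank) holds it wherever it is left.
- port (a point): Centre of the barrel's open port, 55 from the axis; its z points out of the port. The barrel is round, 110 outside diameter, 100 inside, 80 long inside, between aluminium discs of 122 diameter (outer faces at rig x = +-45, lowest point 59 above the desk). The port is a gap in its side, 44 wide and 80 long, cover off.
- crank_grip (a point): Grip point of the crank, on the centre line of its black sleeve, 16 diameter, which spins freely on its pin. The pin is parallel to the axis and stands out towards the robot. The point is at rig x = -106, 50 from the axis, on the port's side of it (crank up = port up). Sleeve from rig x = -77 to -127; crank arm, 14 wide, at x = -66 to -74. Axes turn with the barrel.
- tray: Steel catch tray on a T-foot, 0.12 to 0.23 kg empty, at the start under the barrel with its foot in the rail. Origin: centre of the foot's underside (5 above the desk in the rail, 4 on the mat); y along the rail to the open end, z up. Foot 36 (x) by 70 (y) by 5, neck 20 wide above it; 2 of play each side. It lifts out only with the whole foot past the lips: origin at rig y above 120.
- pan (a point): Centre of the tray's inner floor, 18 above the tray's origin. The pan is 96 (x) by 100 (y) outside, walls 3 thick, rim 43 above the tray's origin. Tray axes.
- tray_grip (a point): Grip point of the tray's handle, an upright plate 10 thick (tray x), 30 long (tray y = 55 to 85), 19 to 75 above the tray's origin, beyond the pan's open-end side. The point is on its middle plane at tray y = 70, 55 above the origin. With the tray under the barrel, the barrel overhangs the handle's inner side: a hand must lean out towards the open end. Tray axes.
- sleeve1: Brass pen-section sleeve, a short tube of 14 diameter and 17 long, 18 g. Origin at its centre, x along it. At the start it lies inside the barrel at the bottom.
- sleeve2: A like brass sleeve in the barrel.
- sleeve3: A like brass sleeve in the barrel.
- sleeve4: A like brass sleeve in the barrel.
- mat: Cork mat fixed on the desk to the left of the rail's open end, 150 (own x) by 170 (own y), 4 thick. Origin: centre of its underside.
- nib_box: Round gunmetal nib box, 55 diameter, 23 high, on the desk. Leave alone.
- loupe: Brass pocket loupe standing on the desk, 36 diameter, 31 high. Leave alone.
- sanding_stick: Yellow plastic sanding stick lying on the desk, 18 by 150 by 8. Leave alone.
- pen_barrel: Black lacquered pen barrel, 13 diameter and 96 long, lying on a small wooden rest, 24 high in all. Leave alone.
Not all that is in view belongs to the job. There is more than one size of the tray; the job needs the largest.

How it is judged:
By the outcome, as a careful person would: the job done as asked, in the order asked, and still so for the second after the job is handed in, with the robot touching nothing.
It also fails if it takes over 72 s, if anything falls off the work surface, if the arm or the gripper's body presses on something with over 40 N, if the wrist force passes 120 N, or if a joint passes its speed limit or range.

ROBOT

A 6-joint arm with a two-finger parallel gripper is mounted at the origin on the work surface. World frame = base frame: x ahead of the robot, y to its left, z up, the work surface at z = 0. Lengths are in m, angles in rad, forces in N, time in s.
With the tool pointing down it reaches from about 0.35 to 0.975 m from the base axis. Payload 4.9 kg.
Tool frame: the origin (TCP) lies at the very end of the fingers, on their centre line; the grasp point (between the pads) lies 19 mm behind it; x points along the fingers, y is the direction in which the jaws open and shut, and the axes are right-handed (so a half turn about x gives the same grasp; the last joint's range is limited). The gripper opens to 85 mm and grips with 20 to 120 N. Pads are 22 mm wide; open, the fingers measure 114 mm over their backs; the gripper's body (76 mm by 85 mm) begins 54 mm behind the grasp point. The pads swing forward as they close: fully open they stand 13 mm farther back than shut.
Start: joints at [1.021, 0.053, 1.613, -0, 1.476, -0.119], TCP at [0.261, 0.568, 0.231] pointing down, gripper open.
Joint ranges: [-3.01, 3.01], [-1.01, 2.22], [0.06, 2.58], [-1.02, 4.17], [0.09, 2.62], [-3.14, 3.14]. Speed limits (rad/s): [2.57, 2.57, 3.14, 3.14, 3.14, 3.14].

INTERFACE

Orientations are given as a rotation vector (axis times angle).
In Python, from station import ctrl, get_image, calibration, finish_job, search_frame, cut_out, mark_of gives the robot as it stands. The module is installed in compiled form; this text tells all that it offers.
- The arm moves only by the tool arm_command, never from a script. Its argument "plan" is a list that holds one entry, the list of rows, each a list of 7 numbers: the shift along the tool's x, y, z in m, then the turn, a rotation vector about the tool's x, y, z in degrees, then the finger opening in m, from 0 to 0.0854. A call has 1 to 20 rows; each row shifts and turns the pose as measured when the row begins, along the tool's axes as they then stand; what a row does not reach is not made up. A row lasts 1/12 s, in which the tool goes at most 41.7 mm and 7.16 degrees, less where a joint would pass 70% of its speed; a pose out of reach is approached as far as the arm can. A call with a gripper value outside its range is refused whole. The fingers move at their own pace and stop on an object; "squeeze" is the grip in N (left out, the last holds). Time passes only in rows, so rows that do not move let the fingers close. It gives the time, the measured TCP pose, the force and the opening at its end, in the units of the state.
- ctrl.get_obs(): the state, without advancing time (a new reading comes with each control period).
- get_image(name): name is "scene" or "top" or "wrist"; returns the picture (480x640x3 uint8, red, green, blue); there is no depth.
- calibration(name): a dict with "fx", "fy", "cx", "cy" (pixels), "cam_to_world" (4x4, takes a point from camera to world coordinates); the wrist camera has in their place "hand_eye" (4x4, takes a point from camera to tool coordinates, whose origin is the TCP and whose axes are the tool frame's). Camera axes: x right, y down, z forward; pixel columns grow to the right and rows downward; lengths in m; the calibration is good to about 2 mm. A picture is of the moment at which its call begins: read the wrist's pose just before it. calibration takes no time and is no camera call.
- finish_job(): hands the job in, once; it reports no verdict.
Trained networks look in the newest picture that a camera, given by its name, has taken for a name from the list of things; names that differ only in an ending like _2 or _b are one class to them, and where a whole thing is asked for, a point or a joint stands for the part that bears it (a point fixed in the world has none). Each returns a list of dicts, best first, with "conf" (0 to 1); they miss things now and then, are a little off and sometimes report something else, mostly with a low value. They report only what shows in the picture. A call takes as long as a camera call. They do not tell look-alikes from the thing itself.
- search_frame(camera, thing): "at" ([x, y, z] in m, in the coordinates of the camera as it stood for that picture, good to about 4 mm: the middle of the surface that is visible of it).
- cut_out(camera, thing): "mask" (480x640 bool, what is visible of it).
- mark_of(camera, thing): "at" ([x, y, z] in m, in the coordinates of the camera as it stood for that picture, good to about 4 mm: a listed point, or the origin of a listed thing).
The state is a dict: "t": time; "q": joint angles; "dq": joint speeds; "effort": joint torques, N m; "tool_pos": TCP position; "tool_rot": TCP orientation; "contact_force": force on the tool from outside, world axes, zero at the start; "wrist_torque": the same for the moment, N m; "opening": finger opening in m.
Only numpy, scipy, OpenCV 4.12 (cv2) and the standard library are available. Lean on these libraries where they do the work, as an engineer would, in place of code of your own. Each camera call takes 0.05 s, during which the arm holds its last target. There are 200 camera calls.

## Working session

There is one attempt and no reset: what is moved stays moved. The work goes in short steps, Python scripts to look and compute and a tool call to move; the robot and the scene stay as the last step left them, time stands still between calls to the robot, and variables do not carry over. Pictures are saved under pics/ and viewed, about 8 in all and at most 12, crops included, and the job is handed in when it is done.

Besides the shell and the picture viewer there is one more tool, called after "Call:" as name([rows], argument=value, ...), one row to a line, values as JSON. arm_command: Moves the arm, as the interface text tells. Its arguments: {"type":"object","properties":{"plan":{"type":"array","items":{"type":"array","items":{"type":"array","items":{"type":"number"}}}},"squeeze":{"type":"number"}},"required":["plan"]}

```bash
mkdir -p pics; cat > h.py <<'E'
import numpy as np, cv2
from scipy.spatial.transform import Rotation as R
from station import ctrl, get_image, calibration, finish_job, search_frame, cut_out, mark_of
np.set_printoptions(precision=4,suppress=True)
def pose():
    o=ctrl.get_obs(); T=np.eye(4); T[:3,:3]=R.from_rotvec(o["tool_rot"]).as_matrix(); T[:3,3]=o["tool_pos"]; return T
def c2w(cam):
    c=calibration(cam)
    return pose()@np.array(c["hand_eye"]) if cam=="wrist" else np.array(c["cam_to_world"])
def w(cam,p,T=None):
    T=c2w(cam) if T is None else T
    return (T@np.r_[p,1])[:3]
def snap(cam,name):
    im=get_image(cam); cv2.imwrite("pics/"+name,im[:,:,::-1]); return im
def marks(cam,names,f=mark_of):
    T=c2w(cam)
    for n in names:
        for d in f(cam,n)[:4]: print(cam,n,round(d["conf"],2),w(cam,d["at"],T))
E
python3 - <<'E'
from h import *
o=ctrl.get_obs(); print(o); print(pose())
a=snap("scene","s0.png"); b=snap("top","t0.png")
for c in("scene","top"):
    marks(c,["rig","lip_end","rail_end","near_stand","port","crank_grip","tray","tray_grip","mat"])
    print(calibration(c))
print(ctrl.get_obs()["t"])
E
```

```text
{'t': 0.0, 'q': array([ 1.021 ,  0.0534,  1.6143, -0.    ,  1.476 , -0.119 ]), 'dq': array([ 0.0013,  0.0003, -0.0009, -0.0012, -0.0002,  0.0015]), 'effort': array([  0.0003, -39.3656, -37.019 ,  -0.0001,   0.0067,  -0.    ]), 'tool_pos': array([0.2607, 0.5673, 0.23  ]), 'tool_rot': array([ 0.3363,  1.5449, -0.3395]), 'contact_force': array([-0.7898,  0.3725, -0.3642]), 'wrist_torque': array([ 0.0086,  0.0104, -0.0001]), 'opening': 0.08569490688793169}
[[-0.0011  0.4176  0.9086  0.2607]
 [-0.0018  0.9086 -0.4176  0.5673]
 [-1.     -0.0021 -0.0002  0.23  ]
 [ 0.      0.      0.      1.    ]]
scene rig 0.95 [ 0.612  -0.1327 -0.0034]
scene lip_end 0.7 [ 0.5127 -0.0884  0.1531]
scene rail_end 0.79 [0.6248 0.0523 0.0019]
scene rail_end 0.74 [ 0.6159 -0.0899  0.1594]
scene near_stand 0.81 [ 0.5508 -0.1295  0.1183]
scene port 0.94 [ 0.615  -0.0893  0.1588]
scene crank_grip 0.75 [ 0.5099 -0.0871  0.1531]
scene tray 0.85 [ 0.8194 -0.1345 -0.0006]
scene tray 0.83 [ 0.7657  0.0516 -0.0009]
scene tray_grip 0.73 [0.738  0.0159 0.0391]
scene tray_grip 0.61 [ 0.6211 -0.059   0.0564]
scene tray_grip
[... 557 characters left out ...]
[ 0.6133 -0.0983  0.1583]
top port 0.31 [ 0.3615 -0.2278  0.0056]
top crank_grip 0.98 [ 0.5083 -0.0859  0.1555]
top tray 0.95 [0.7653 0.0516 0.0006]
top tray 0.76 [ 0.8136 -0.1342 -0.0011]
top tray 0.16 [ 0.6104 -0.0463  0.0159]
top tray_grip 0.94 [ 0.8543 -0.1665  0.0391]
top tray_grip 0.87 [0.7346 0.0182 0.0389]
top tray_grip 0.58 [ 0.6155 -0.0573  0.0607]
top mat 0.89 [0.5575 0.2685 0.0024]
{'fx': 480.7627669230494, 'fy': 480.7627669230494, 'cx': 321.8062243069337, 'cy': 243.30444569930432, 'cam_to_world': array([[ 0.0245, -0.9911,  0.1306,  0.4365],
       [-0.9996, -0.0262, -0.012 ,  0.0265],
       [ 0.0153, -0.1303, -0.9914,  1.1303],
       [ 0.    ,  0.    ,  0.    ,  1.    ]])}
1.0
```

View pics/s0.png

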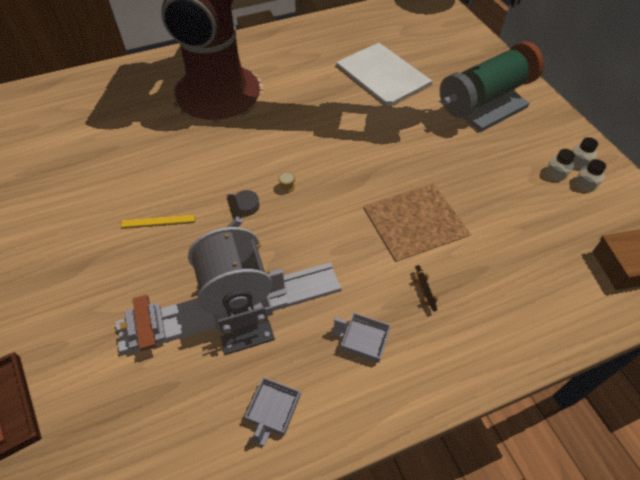

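View pics/t0.png

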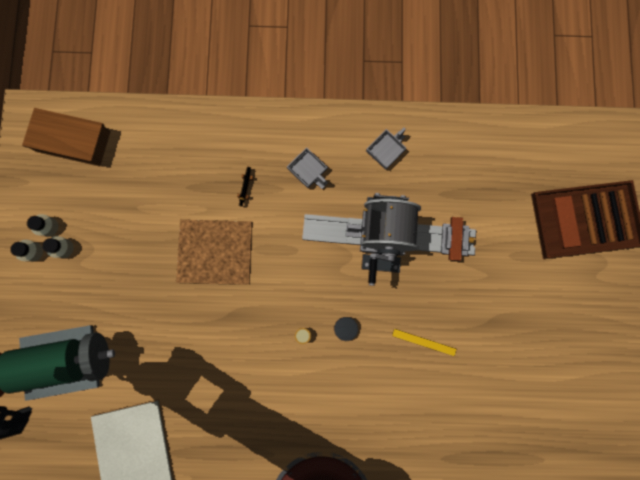

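The images show the barrel on its rail ahead of the robot at about (0.61, −0.13), with the crank towards the robot at top px (372,275). The mat is at top px (215,252). Two small decoy trays stand free on the desk, and the big tray is under the barrel. The drum is at about −0.87, so I'll turn it negative, crank over to the left.

```bash
cat >> h.py <<'E'
RIG=np.array([0.6115,-0.1335,0]); YAW=-0.062
def rigR(): return R.from_euler("z",YAW).as_matrix()
def rig2w(p): return RIG+rigR()@np.asarray(p,float)
def w2rig(p): return rigR().T@(np.asarray(p)-RIG)
def tgt(grasp,xdir,ydir,back=0,off=0.019):
    x=np.array(xdir,float); x/=np.linalg.norm(x); y=np.array(ydir,float); y-=x*(x@y); y/=np.linalg.norm(y)
    T=np.eye(4); T[:3,:3]=np.c_[x,y,np.cross(x,y)]; T[:3,3]=np.asarray(grasp)+x*(off-back); return T
def screw(T,T0=None,vmax=.036,n=None):
    T0=pose() if T0 is None else T0
    D=np.linalg.inv(T0)@T; rv=R.from_matrix(D[:3,:3]).as_rotvec()
    n=n or int(np.ceil(max(np.linalg.norm(D[:3,3])/vmax,np.degrees(np.linalg.norm(rv))/6.5,1)))
    A=sum(R.from_rotvec(rv*k/n).as_matrix() for k in range(n))
    print("n",n,"row",np.round(np.linalg.solve(A,D[:3,3]),4),np.round(np.degrees(rv/n),2))
E
python3 - <<'E'
from h import *
r=rigR(); g=[0.509,-0.087,0.154]
T=tgt(g,r@[1,0,-1],r@[0,1,0],back=.11)
print(T); screw(T)
E
```

```text
[[ 0.7057  0.062   0.7057  0.4448]
 [-0.0438  0.9981 -0.0438 -0.083 ]
 [-0.7071  0.      0.7071  0.2183]
 [ 0.      0.      0.      1.    ]]
n 19 row [ 0.0067 -0.0309  0.0174] [-1.05 -2.34  0.44]
```

Call:
arm_command([
  [[0.0067,-0.0309,0.0174,-1.05,-2.34,0.44,0.08],[0.0067,-0.0309,0.0174,-1.05,-2.34,0.44,0.08],[0.0067,-0.0309,0.0174,-1.05,-2.34,0.44,0.08],[0.0067,-0.0309,0.0174,-1.05,-2.34,0.44,0.08],[0.0067,-0.0309,0.0174,-1.05,-2.34,0.44,0.08],[0.0067,-0.0309,0.0174,-1.05,-2.34,0.44,0.08],[0.0067,-0.0309,0.0174,-1.05,-2.34,0.44,0.08],[0.0067,-0.0309,0.0174,-1.05,-2.34,0.44,0.08],[0.0067,-0.0309,0.0174,-1.05,-2.34,0.44,0.08],[0.0067,-0.0309,0.0174,-1.05,-2.34,0.44,0.08],[0.0067,-0.0309,0.0174,-1.05,-2.34,0.44,0.08],[0.0067,-0.0309,0.0174,-1.05,-2.34,0.44,0.08],[0.0067,-0.0309,0.0174,-1.05,-2.34,0.44,0.08],[0.0067,-0.0309,0.0174,-1.05,-2.34,0.44,0.08],[0.0067,-0.0309,0.0174,-1.05,-2.34,0.44,0.08],[0.0067,-0.0309,0.0174,-1.05,-2.34,0.44,0.08],[0.0067,-0.0309,0.0174,-1.05,-2.34,0.44,0.08],[0.0067,-0.0309,0.0174,-1.05,-2.34,0.44,0.08],[0.0067,-0.0309,0.0174,-1.05,-2.34,0.44,0.08]],
], squeeze=30)

```text
t: 2.58
tool_pos: [0.4814, -0.0866, 0.2152]
tool_rot: [-0.007, 0.77, -0.045]
contact_force: [-0.1, 0.8, -0.8]
opening: 0.0801
```

```bash
python3 - <<'E'
from h import *
print(pose(),ctrl.get_obs()["q"]); snap("wrist","w1.png")
marks("wrist",["crank_grip","near_stand","port","tray_grip","lip_end","rig"])
get_image("scene");marks("scene",["tray_grip","crank_grip"])
r=rigR(); g=[0.509,-0.087,0.154]
for b in (0.0,):
    screw(tgt(g,r@[1,0,-1],r@[0,1,0],back=b))
E
```

```text
[[ 0.7171  0.038   0.6959  0.4814]
 [-0.0429  0.999  -0.0103 -0.0866]
 [-0.6957 -0.0224  0.718   0.2152]
 [ 0.      0.      0.      1.    ]] [-0.5176 -0.8774  2.4566  0.4312  0.8629 -2.223 ]
wrist crank_grip 0.62 [ 0.5109 -0.0986  0.1545]
wrist near_stand 0.67 [ 0.5485 -0.1373  0.1235]
wrist port 0.75 [ 0.615  -0.1012  0.1561]
wrist port 0.18 [ 0.617  -0.0694  0.0617]
wrist tray_grip 0.85 [0.7338 0.0087 0.0412]
wrist tray_grip 0.82 [ 0.6147 -0.0664  0.064 ]
wrist lip_end 0.73 [ 0.6179 -0.0541  0.0162]
wrist rig 0.87 [ 0.6132 -0.1413  0.0008]
scene tray_grip 0.8 [ 0.8545 -0.1699  0.0386]
scene tray_grip 0.79 [ 0.6195 -0.0592  0.0564]
scene tray_grip 0.77 [0.738  0.0153 0.0396]
scene crank_grip 0.9 [ 0.5117 -0.0885  0.1544]
scene crank_grip 0.28 [0.3759 0.0549 0.0001]
n 3 row [ 0.0271 -0.0008 -0.0079] [ 0.66  0.23 -0.1 ]
```

View pics/w1.png

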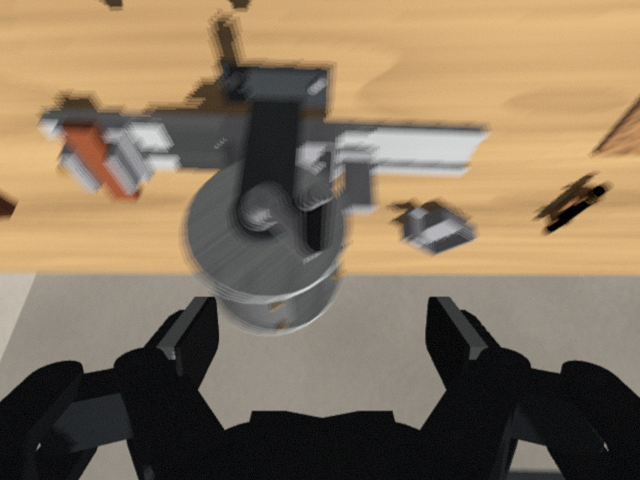

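The wrist view is blurred because the arm was still moving. It shows the crank sleeve at px (315,225) and the big tray's handle at (360,185). I'll let the arm settle for a row and measure again.

Call:
arm_command([
  [[0,0,0,0.6,0,0,0.06],[0,0,0,0.6,0,0,0.06],[0,0,0,0,0,0,0.06]],
])

```text
t: 3.33
tool_pos: [0.4817, -0.0795, 0.2149]
tool_rot: [0.012, 0.772, -0.044]
contact_force: [0.4, -0.5, -0.3]
opening: 0.0603
```

```bash
python3 - <<'E'
from h import *
print(pose(),ctrl.get_obs()["q"]); get_image("wrist")
marks("wrist",["crank_grip","near_stand","port","tray_grip","lip_end","rig"])
r=rigR(); g=[0.51,-0.088,0.154]
screw(tgt(g,r@[1,0,-1],r@[0,1,0],back=0))
E
```

```text
[[ 0.7156  0.044   0.6971  0.4817]
 [-0.0349  0.999  -0.0272 -0.0795]
 [-0.6977 -0.0049  0.7164  0.2149]
 [ 0.      0.      0.      1.    ]] [-0.5014 -0.8801  2.4576  0.4244  0.8646 -2.19  ]
wrist crank_grip 0.72 [ 0.5095 -0.0931  0.1582]
wrist near_stand 0.74 [ 0.5489 -0.1306  0.1182]
wrist port 0.83 [ 0.6161 -0.0944  0.1526]
wrist tray_grip 0.96 [0.7339 0.0154 0.0356]
wrist tray_grip 0.58 [ 0.6174 -0.0579  0.0644]
wrist lip_end 0.81 [ 0.6143 -0.0484  0.0156]
wrist rig 0.72 [ 0.6081 -0.1335 -0.0008]
n 3 row [ 0.0274 -0.002  -0.0078] [ 0.3   0.25 -0.16]
```

Call:
arm_command([
  [[0.0,-0.008,-0.024,0.3,0.25,-0.16,0.045],[0.021,0,0,0.3,0.25,-0.16,0.045],[0.021,0,0,0.3,0.25,-0.16,0.045],[0.021,0,0,0,0,0,0.045],[0.016,0,0,0,0,0,0.045],[0,0,0,0,0,0,0.045]],
])

```text
t: 4.18
tool_pos: [0.5218, -0.0942, 0.1475]
tool_rot: [0.017, 0.768, -0.068]
contact_force: [-0.6, 0.5, -0.6]
opening: 0.0447
```

```bash
python3 - <<'E'
from h import *
T=pose();print(T,ctrl.get_obs()["q"]); snap("wrist","w2.png")
g=T[:3,3]-.019*T[:3,0]; print("grasp",g,w2rig(g))
r=rigR(); 
marks("wrist",["crank_grip","near_stand"])
screw(tgt([0.509,-.09,.154],r@[1,0,-1],r@[0,1,0],back=0))
E
```

```text
[[ 0.7175  0.068   0.6932  0.5218]
 [-0.0557  0.9976 -0.0402 -0.0942]
 [-0.6943 -0.0097  0.7196  0.1475]
 [ 0.      0.      0.      1.    ]] [-0.4664 -0.6087  2.4342  0.4963  0.6106 -2.2791]
grasp [ 0.5082 -0.0932  0.1607] [-0.1056  0.0339  0.1607]
wrist crank_grip 0.63 [ 0.5082 -0.0941  0.1579]
wrist near_stand 0.71 [ 0.5454 -0.1289  0.1206]
wrist near_stand 0.59 [ 0.6146 -0.0491  0.0138]
n 1 row [ 0.0072  0.004  -0.0073] [0.22 1.29 0.73]
```

View pics/w2.png

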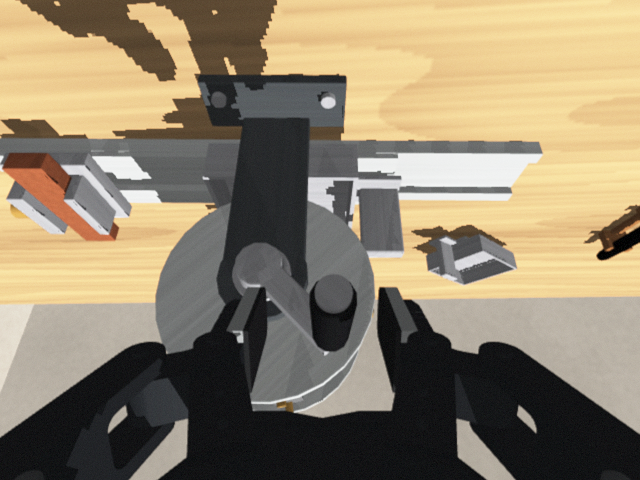

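The sleeve sits between the open jaws at px (333,300), close to centred. I'll drop a little lower and close.

Call:
arm_command([
  [[0.005,0.001,-0.003,0,0.6,0,0.045],[0,0,0,0,0,0,0.0],[0,0,0,0,0,0,0.0],[0,0,0,0,0,0,0.0],[0,0,0,0,0,0,0.0],[0,0,0,0,0,0,0.0]],
], squeeze=30)

```text
t: 4.83
tool_pos: [0.5238, -0.0941, 0.1487]
tool_rot: [0.014, 0.768, -0.071]
contact_force: [7.9, -0.6, -5.1]
opening: 0.0151
```

```bash
cat > arc.py <<'E'
from h import *
import sys
end,per=float(sys.argv[1]),float(sys.argv[2])   # target drum angle, rad per row
T=pose(); o=ctrl.get_obs(); g=T[:3,3]-.019*T[:3,0]; gr=w2rig(g); print("t",o["t"],"rig grasp",gr,"F",o["contact_force"],"op",o["opening"])
a=-np.arctan2(gr[1],gr[2]-.12); r=np.hypot(gr[1],gr[2]-.12); print("angle",a,"rad",r)
n=int(np.ceil(abs(end-a)/per)); prev=gr
for k in range(1,n+1):
    b=a+(end-a)*k/n; rr=r+(.050-r)*min(1,k/6); p=np.array([gr[0],-rr*np.sin(b),.12+rr*np.cos(b)])
    print(np.round(T[:3,:3].T@rigR()@(p-prev),4).tolist(), round(b,2)); prev=p
E
python3 arc.py -3.14 0.12
```

```text
t 4.8333 rig grasp [-0.1037  0.0342  0.1619] F [ 7.9186 -0.6236 -5.1058] op 0.015110303011755522
angle -0.6845226304934392 rad 0.054043014452415106
[0.0032, 0.0042, -0.0034] -0.8
[0.0035, 0.0036, -0.0037] -0.92
[0.0037, 0.0029, -0.0039] -1.04
[0.0039, 0.0023, -0.0041] -1.15
[0.004, 0.0015, -0.0042] -1.27
[0.0041, 0.0008, -0.0042] -1.39
[0.004, 0.0008, -0.0042] -1.5
[0.0041, 0.0001, -0.0042] -1.62
[0.004, -0.0006, -0.0042] -1.74
[0.004, -0.0012, -0.0041] -1.85
[0.0039, -0.0019, -0.004] -1.97
[0.0037, -0.0025, -0.0038] -2.09
[0.0035, -0.0031, -0.0035] -2.2
[0.0032, -0.0037, -0.0033] -2.32
[0.0029, -0.0042, -0.0029] -2.44
[0.0025, -0.0046, -0.0025] -2.56
[0.0021, -0.005, -0.0021] -2.67
[0.0017, -0.0053, -0.0017] -2.79
[0.0013, -0.0056, -0.0012] -2.91
[0.0008, -0.0057, -0.0008] -3.02
[0.0003, -0.0058, -0.0003] -3.14
```

Grip closed at 15 mm on the sleeve. First part of the crank arc:

Call:
arm_command([
  [[0.0032,0.0042,-0.0034,0,0,0,0],[0.0035,0.0036,-0.0037,0,0,0,0],[0.0037,0.0029,-0.0039,0,0,0,0],[0.0039,0.0023,-0.0041,0,0,0,0],[0.004,0.0015,-0.0042,0,0,0,0],[0.0041,0.0008,-0.0042,0,0,0,0]],
])

```text
t: 5.33
tool_pos: [0.5251, -0.0772, 0.12]
tool_rot: [0.013, 0.765, -0.066]
contact_force: [-6.7, 2.8, 3.6]
opening: 0.0149
```

```bash
python3 arc.py -3.14 0.12
```

```text
t 5.3333 rig grasp [-0.1034  0.0511  0.1332] F [-6.7431  2.8113  3.5709] op 0.01493539102577421
angle -1.3178736526747283 rad 0.05274889622219542
[0.0041, 0.0008, -0.0043] -1.43
[0.0041, 0.0001, -0.0043] -1.55
[0.0041, -0.0006, -0.0042] -1.66
[0.004, -0.0012, -0.0041] -1.77
[0.0038, -0.0019, -0.004] -1.89
[0.0036, -0.0024, -0.0037] -2.0
[0.0035, -0.0026, -0.0036] -2.12
[0.0033, -0.0032, -0.0034] -2.23
[0.003, -0.0037, -0.0031] -2.34
[0.0027, -0.0041, -0.0028] -2.46
[0.0024, -0.0046, -0.0024] -2.57
[0.002, -0.0049, -0.0021] -2.68
[0.0016, -0.0052, -0.0016] -2.8
[0.0012, -0.0054, -0.0012] -2.91
[0.0007, -0.0056, -0.0007] -3.03
[0.0003, -0.0057, -0.0003] -3.14
```

Call:
arm_command([
  [[0.0041,0.0008,-0.0043,0,0,0,0],[0.0041,0.0001,-0.0043,0,0,0,0],[0.0041,-0.0006,-0.0042,0,0,0,0],[0.004,-0.0012,-0.0041,0,0,0,0],[0.0038,-0.0019,-0.004,0,0,0,0],[0.0036,-0.0024,-0.0037,0,0,0,0],[0.0035,-0.0026,-0.0036,0,0,0,0],[0.0033,-0.0032,-0.0034,0,0,0,0]],
])

```text
t: 6.0
tool_pos: [0.5244, -0.0884, 0.0773]
tool_rot: [0.009, 0.76, -0.065]
contact_force: [-9.2, -0.0, 5.2]
opening: 0.015
```

```bash
python3 arc.py -3.14 0.10
```

```text
t 6.0 rig grasp [-0.1035  0.0398  0.0904] F [-9.1633 -0.024   5.2381] op 0.015002429065058227
angle -2.2099923879522416 rad 0.049588184039811606
[0.0025, -0.0028, -0.0027] -2.3
[0.0023, -0.0031, -0.0025] -2.4
[0.0021, -0.0034, -0.0022] -2.49
[0.0019, -0.0037, -0.002] -2.58
[0.0017, -0.004, -0.0017] -2.67
[0.0014, -0.0042, -0.0015] -2.77
[0.0011, -0.0044, -0.0011] -2.86
[0.0008, -0.0045, -0.0008] -2.95
[0.0005, -0.0046, -0.0005] -3.05
[0.0002, -0.0046, -0.0002] -3.14
```

Call:
arm_command([
  [[0.0025,-0.0028,-0.0027,0,0,0,0],[0.0023,-0.0031,-0.0025,0,0,0,0],[0.0021,-0.0034,-0.0022,0,0,0,0],[0.0019,-0.0037,-0.002,0,0,0,0],[0.0017,-0.004,-0.0017,0,0,0,0],[0.0014,-0.0042,-0.0015,0,0,0,0],[0.0011,-0.0044,-0.0011,0,0,0,0],[0.0008,-0.0045,-0.0008,0,0,0,0],[0.0005,-0.0046,-0.0005,0,0,0,0],[0.0002,-0.0046,-0.0002,0,0,0,0],[0,0,0,0,0,0,0]],
])

```text
t: 6.92
tool_pos: [0.5215, -0.1314, 0.0607]
tool_rot: [0.003, 0.754, -0.067]
contact_force: [-1.2, -1.2, -1.1]
opening: 0.0152
```

```bash
python3 arc.py -3.14 0.08; python3 - <<'E'
from h import *
for c in("scene","top","wrist"):
    get_image(c); marks(c,["crank_grip","near_stand","port"])
E
```

```text
t 6.9167 rig grasp [-0.1038 -0.0032  0.0737] F [-1.1962 -1.1792 -1.1435] op 0.015181535713374833
angle 3.071907916949728 rad 0.046416442977719394
[0.0002, -0.0038, -0.0002] 2.99
[-0.0, -0.0038, 0.0] 2.91
[-0.0002, -0.0038, 0.0003] 2.83
[-0.0005, -0.0038, 0.0005] 2.75
[-0.0007, -0.0038, 0.0007] 2.67
[-0.0009, -0.0038, 0.001] 2.59
[-0.0015, -0.0034, 0.0016] 2.51
[-0.0016, -0.0032, 0.0017] 2.43
[-0.0018, -0.003, 0.0019] 2.36
[-0.002, -0.0028, 0.0021] 2.28
[-0.0021, -0.0025, 0.0022] 2.2
[-0.0022, -0.0023, 0.0024] 2.12
[-0.0024, -0.002, 0.0025] 2.04
[-0.0025, -0.0017, 0.0026] 1.96
[-0.0025, -0.0014, 0.0027] 1.88
[-0.0026, -0.0011, 0.0028] 1.8
[-0.0027, -0.0008, 0.0028] 1.72
[-0.0027, -0.0005, 0.0029] 1.64
[-0.0027, -0.0002, 0.0029] 1.56
[-0.0027, 0.0001, 0.0029] 1.48
[-0.0027, 0.0004, 0.0029] 1.4
[-0.0027, 0.0007, 0.0029] 1.32
[-0.0026, 0.0011, 0.0028] 1.24
[-0.0026, 0.0014, 0.0027] 1.16
[-0.0025, 0.0017, 0.0026] 1.08
[-0.0024, 0.0019, 0.0025] 1.0
[-0.0023, 0.0022, 0.0024] 0.92
[-0.0021, 0.0025, 0.0023] 0.84
[-0.002, 0.0027, 0.0021] 0.76
[-0.0018, 0.0029, 0.002] 0.68
[-0.0017, 0.0031, 0.0
[... 1314 characters left out ...]
0012, -0.0036, -0.0013] -2.74
[0.001, -0.0037, -0.0011] -2.82
[0.0008, -0.0038, -0.0009] -2.9
[0.0006, -0.0039, -0.0006] -2.98
[0.0004, -0.0039, -0.0004] -3.06
[0.0002, -0.004, -0.0002] -3.14
scene crank_grip 0.58 [ 0.5073 -0.1284  0.0688]
scene crank_grip 0.16 [ 0.6194 -0.0617  0.0578]
scene near_stand 0.61 [ 0.7173  0.1977 -0.0005]
scene near_stand 0.59 [ 0.5533 -0.1295  0.1208]
top crank_grip 0.68 [ 0.6109 -0.1344 -0.0026]
top crank_grip 0.63 [ 0.5073 -0.128   0.0713]
top crank_grip 0.4 [ 0.3616 -0.2249  0.0063]
top near_stand 0.64 [ 0.552  -0.13    0.1181]
top near_stand 0.51 [ 0.6136 -0.0463  0.0183]
top port 0.39 [ 0.5501 -0.1306  0.116 ]
wrist crank_grip 0.82 [ 0.5079 -0.1314  0.0686]
```

The crank is at the bottom, about 2–3 mm past it. I'll rock it gently ±0.4 rad so no sleeve stays on the port's edge, then centre it.

Call:
arm_command([
  [[-0.0003,-0.005,0.0004,0,0,0,0],[-0.0007,-0.005,0.0008,0,0,0,0],[-0.0012,-0.005,0.0012,0,0,0,0],[-0.0012,-0.004,0.0012,0,0,0,0],[0.0012,0.004,-0.0012,0,0,0,0],[0.0012,0.005,-0.0012,0,0,0,0],[0.0007,0.005,-0.0008,0,0,0,0],[0.0004,0.006,-0.0005,0,0,0,0],[0,0.005,0,0,0,0,0],[-0.0005,0.005,0.0005,0,0,0,0],[-0.001,0.005,0.001,0,0,0,0],[-0.0014,0.005,0.0014,0,0,0,0],[0.0014,-0.005,-0.0014,0,0,0,0],[0.001,-0.005,-0.001,0,0,0,0],[0.0005,-0.005,-0.0005,0,0,0,0],[0,-0.004,0,0,0,0,0],[0,0,0,0,0,0,0]],
])

```text
t: 8.93
tool_pos: [0.5214, -0.1318, 0.0609]
tool_rot: [-0.006, 0.754, -0.071]
contact_force: [-5.7, -1.0, 1.2]
opening: 0.0146
```

```bash
python3 arc.py -3.14 0.12 | head -3; python3 - <<'E'
from h import *
for c in("scene","top","wrist"):
    get_image(c); marks(c,["crank_grip","near_stand"])
snap("wrist","w3.png")
E
```

```text
t 8.9333 rig grasp [-0.1039 -0.0035  0.0739] F [-5.7448 -1.0395  1.1689] op 0.014563294239443626
angle 3.0655277564498284 rad 0.04624745260847658
[0.0, -0.0056, -0.0] 2.95
scene crank_grip 0.7 [ 0.5073 -0.1295  0.0672]
scene crank_grip 0.56 [ 0.5517 -0.1288  0.1146]
scene near_stand 0.59 [ 0.5476 -0.1266  0.1207]
top crank_grip 0.84 [ 0.5076 -0.1285  0.0705]
top near_stand 0.63 [ 0.5532 -0.1298  0.1179]
wrist crank_grip 0.82 [ 0.5061 -0.1337  0.0711]
```

View pics/w3.png

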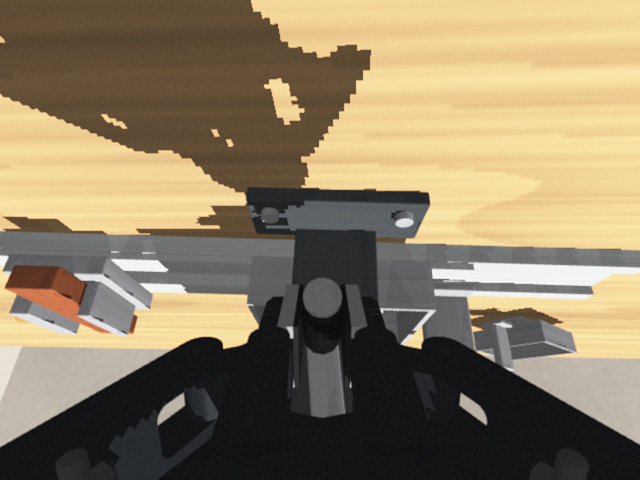

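In the wrist view the sleeve end is at px (322,298), and the stand plate's middle is near px (337,265). I'll compare these with the model's projection to find the crank's offset from straight down.

```bash
python3 - <<'E'
from h import *
c=calibration("wrist"); Ti=np.linalg.inv(c2w("wrist"))
def px(p):
    q=Ti@np.r_[rig2w(p),1]; return np.array([c["fx"]*q[0]/q[2]+c["cx"],c["fy"]*q[1]/q[2]+c["cy"]])
print("foot edge L,R near",px([-.087,-.045,.008]),px([-.087,.045,.008]),"seen 248,188 / 429,192")
print("plate L,R at z .03",px([-.06,-.022,.03]),px([-.06,.022,.03]),"seen 295 / 377")
for y in(0,-.002,-.004): print("sleeve end y",y,px([-.127,y,.07]),"arm",px([-.074,y/2.5*2.5,.075]))
E
```

```text
foot edge L,R near [240.3393 199.7177] [426.0253 204.5619] seen 248,188 / 429,192
plate L,R at z .03 [288.6564 264.6659] [373.0332 267.0736] seen 295 / 377
sleeve end y 0 [332.6329 299.3098] arm [329.3561 348.7574]
sleeve end y -0.002 [326.3074 299.1212] arm [324.7524 348.6114]
sleeve end y -0.004 [319.9851 298.9327] arm [320.1504 348.4654]
```

Measured relative to the stand in the same image, the crank is about 4–6 mm past bottom. I'll nudge it back and recheck.

Call:
arm_command([
  [[0,0.004,0,0.6,0,0,0],[0,0.0015,0,0,0,0,0],[0,0,0,0,0,0,0]],
])

```text
t: 9.68
tool_pos: [0.5215, -0.128, 0.0607]
tool_rot: [0.0, 0.753, -0.08]
contact_force: [2.5, -0.1, -2.2]
opening: 0.0152
```

```bash
python3 arc.py -3.14 0.12 | head -2; python3 - <<'E'
from h import *
c=calibration("wrist"); Ti=np.linalg.inv(c2w("wrist"))
im=snap("wrist","w4.png")
def px(p):
    q=Ti@np.r_[rig2w(p),1]; return np.array([c["fx"]*q[0]/q[2]+c["cx"],c["fy"]*q[1]/q[2]+c["cy"]])
print("foot near",px([-.087,-.045,.008]),px([-.087,.045,.008]))
print("plate z .03",px([-.06,-.022,.03]),px([-.06,.022,.03]))
for y in(0,-.002,-.004): print("sleeve end y",y,px([-.127,y,.07]))
# top: foot/crank; scene crop of stand and crank
a=get_image("top")[220:310,340:430]; b=get_image("scene")[170:250,190:290]
a=cv2.resize(a[:,:,::-1],(400,400),interpolation=cv2.INTER_CUBIC); b=cv2.resize(b[:,:,::-1],(400,320),interpolation=cv2.INTER_CUBIC)
m=np.zeros((600,800,3),np.uint8); m[:400,:400]=a; m[:320,400:]=b
z=cv2.resize(im[170:320,225:445,::-1],(400,273)); m[325:598,400:]=z
cv2.imwrite("pics/m4.png",m)
E
```

```text
t 9.6833 rig grasp [-0.104   0.0004  0.0737] F [ 2.472  -0.0583 -2.1804] op 0.015218512895496989
angle -3.1330094452297867 rad 0.046316043241680184
foot near [232.4288 200.6079] [417.9749 203.9805]
plate z .03 [281.7881 265.0607] [366.1018 266.9   ]
sleeve end y 0 [319.5603 299.5401]
sleeve end y -0.002 [313.2453 299.3902]
sleeve end y -0.004 [306.9349 299.2405]
```

View pics/m4.png

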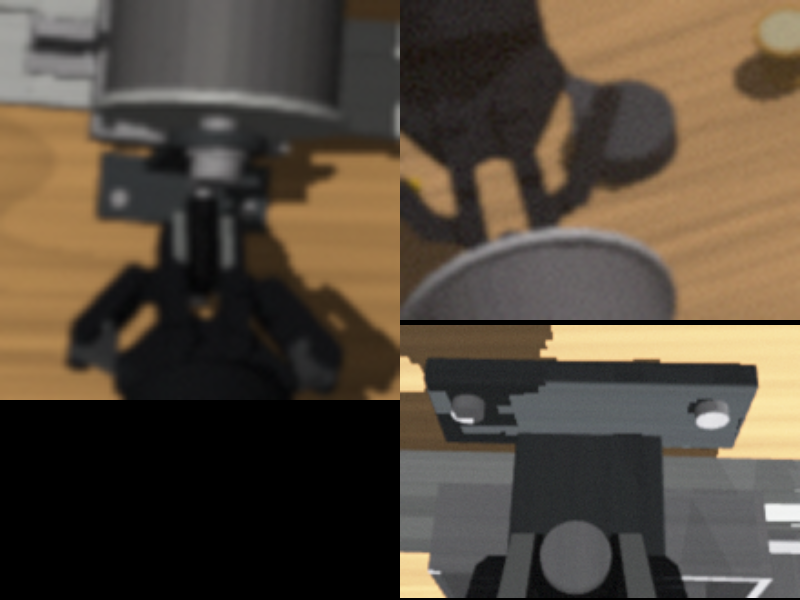

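The sleeve end is now within about 1.5 mm of the stand's middle line. One more small nudge, then release and back off.

Call:
arm_command([
  [[0,0.0018,0,0,0,0,0],[0,0,0,0,0,0,0.0],[0,0,0,0,0,0,0.045],[0,0,0,0,0,0,0.045],[0,0,0,0,0,0,0.045],[-0.015,0,0,0,0,0,0.05],[-0.025,0,0,0,0,0,0.05],[-0.03,0,0,0,0,0,0.05],[-0.01,0,0.01,0,0,0,0.05],[0,0,0,0,0,0,0.05]],
])

```text
t: 10.67
tool_pos: [0.4708, -0.1203, 0.1257]
tool_rot: [0.002, 0.752, -0.078]
contact_force: [1.1, -0.8, 0.8]
opening: 0.05
```

```bash
python3 - <<'E'
from h import *
o=ctrl.get_obs(); print(o["t"],pose(),o["q"])
c=calibration("wrist"); Ti=np.linalg.inv(c2w("wrist"))
im=snap("wrist","w5.png")
def px(p):
    q=Ti@np.r_[rig2w(p),1]; return np.array([c["fx"]*q[0]/q[2]+c["cx"],c["fy"]*q[1]/q[2]+c["cy"]])
print("foot near",px([-.087,-.045,.008]),px([-.087,.045,.008]))
print("plate z .03",px([-.06,-.022,.03]),px([-.06,.022,.03]))
for y in(0,-.002): print("sleeve end y",y,px([-.127,y,.07]),"arm root",px([-.074,0,.12]),"arm tip",px([-.074,y,.07]))
marks("wrist",["crank_grip","near_stand","tray_grip"])
r=rigR(); A=pose().copy(); A[:3,3]=[.45,-.03,.25]; screw(A)
B=tgt([.62,.06,.20],r@[0,-1,-1],r@[1,0,0]); screw(B,A)
E
```

```text
10.6667 [[ 0.7275  0.0717  0.6824  0.4708]
 [-0.0705  0.9971 -0.0297 -0.1203]
 [-0.6825 -0.0265  0.7304  0.1257]
 [ 0.      0.      0.      1.    ]] [-0.6224 -0.776   2.5657  0.6063  0.6994 -2.4721]
foot near [254.5886 161.022 ] [386.2519 162.9666]
plate z .03 [289.3425 209.6477] [350.4136 210.7079]
sleeve end y 0 [315.7957 208.7629] arm root [315.0764 330.6057] arm tip [317.744 252.314]
sleeve end y -0.002 [311.9146 208.6958] arm root [315.0764 330.6057] arm tip [314.6174 252.2527]
wrist crank_grip 0.84 [ 0.5032 -0.1305  0.0695]
wrist near_stand 0.7 [ 0.548  -0.1278  0.1198]
wrist tray_grip 0.95 [ 0.6161 -0.0557  0.0596]
wrist tray_grip 0.68 [0.7335 0.0189 0.0327]
wrist tray_grip 0.3 [ 0.6119 -0.0501  0.014 ]
n 5 row [-0.022   0.0169  0.0157] [-0.  0. -0.]
n 14 row [0.0067 0.0138 0.0003] [ 4.52  0.14 -4.53]
```

View pics/w5.png

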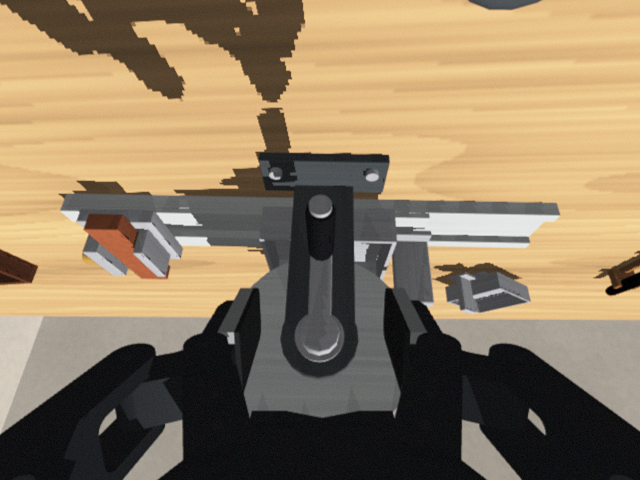

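The crank hangs vertically: the sleeve end is at px (320,207), the hub at (320,335), and both are offset equally from the model. Now over to the tray handle, leaning out towards the open end.

```bash
python3 - <<'E'
from h import *
r=rigR(); A=pose().copy(); A[:3,3]=[.50,-.02,.25]; screw(A)
B=tgt([.618,.04,.18],r@[0,-1,-1],r@[1,0,0]); screw(B,A)
E
```

```text
n 5 row [-0.0149  0.0196  0.0225] [-0.  0. -0.]
n 14 row [ 0.0069  0.0092 -0.0016] [ 4.52  0.14 -4.53]
```

Call:
arm_command([
  [[-0.0149,0.0196,0.0225,0,0,0,0.045],[-0.0149,0.0196,0.0225,0,0,0,0.045],[-0.0149,0.0196,0.0225,0,0,0,0.045],[-0.0149,0.0196,0.0225,0,0,0,0.045],[-0.0149,0.0196,0.0225,0,0,0,0.045],[0.0069,0.0092,-0.0016,4.52,0.14,-4.53,0.045],[0.0069,0.0092,-0.0016,4.52,0.14,-4.53,0.045],[0.0069,0.0092,-0.0016,4.52,0.14,-4.53,0.045],[0.0069,0.0092,-0.0016,4.52,0.14,-4.53,0.045],[0.0069,0.0092,-0.0016,4.52,0.14,-4.53,0.045],[0.0069,0.0092,-0.0016,4.52,0.14,-4.53,0.045],[0.0069,0.0092,-0.0016,4.52,0.14,-4.53,0.045],[0.0069,0.0092,-0.0016,4.52,0.14,-4.53,0.045],[0.0069,0.0092,-0.0016,4.52,0.14,-4.53,0.045],[0.0069,0.0092,-0.0016,4.52,0.14,-4.53,0.045],[0.0069,0.0092,-0.0016,4.52,0.14,-4.53,0.045],[0.0069,0.0092,-0.0016,4.52,0.14,-4.53,0.045],[0.0069,0.0092,-0.0016,4.52,0.14,-4.53,0.045],[0.0069,0.0092,-0.0016,4.52,0.14,-4.53,0.045]],
])

```text
t: 12.45
tool_pos: [0.5862, 0.0442, 0.1187]
tool_rot: [0.496, 0.742, -1.376]
contact_force: [0.1, 0.6, 0.3]
opening: 0.0447
```

```bash
python3 - <<'E'
from h import *
o=ctrl.get_obs(); print(o["t"],pose(),o["q"])
r=rigR(); screw(tgt(rig2w([0.002,.08,.062]),r@[0,-1,-1],r@[1,0,0],back=.07))
E
```

```text
12.45 [[ 0.0286  0.9833  0.1798  0.5862]
 [-0.691   0.1495 -0.7073  0.0442]
 [-0.7223 -0.104   0.6837  0.1187]
 [ 0.      0.      0.      1.    ]] [ 0.2704  0.2369  1.746  -0.7488  1.4248  0.2955]
n 3 row [0.0194 0.0103 0.0112] [ 4.29 -0.31 -1.41]
```

Call:
arm_command([
  [[0.0,0.0103,0.0112,4.29,-0.31,-1.41,0.04],[0.0,0.0103,0.0112,4.29,-0.31,-1.41,0.04],[0.0,0.0103,0.0112,4.29,-0.31,-1.41,0.04],[0,0,0,0,0,0,0.04],[0,0,0,0,0,0,0.04]],
])

```text
t: 12.87
tool_pos: [0.6206, 0.0247, 0.115]
tool_rot: [0.614, 0.62, -1.559]
contact_force: [0.5, 0.1, -0.5]
opening: 0.0404
```

```bash
python3 - <<'E'
from h import *
o=ctrl.get_obs(); print(o["t"],pose(),o["q"])
snap("wrist","w6.png"); marks("wrist",["tray_grip","lip_end","rail_end","pan"])
marks("wrist",["sleeve1"])
get_image("top");marks("top",["tray_grip"]); get_image("scene");marks("scene",["tray_grip"])
r=rigR(); screw(tgt(rig2w([0.002,.08,.062]),r@[0,-1,-1],r@[1,0,0],back=.0))
E
```

```text
12.8667 [[-0.0711  0.9972 -0.0249  0.6206]
 [-0.7075 -0.068  -0.7035  0.0247]
 [-0.7032 -0.0324  0.7103  0.115 ]
 [ 0.      0.      0.      1.    ]] [ 0.2246  0.3583  1.6128 -0.7414  1.5056  0.4605]
wrist tray_grip 0.92 [ 0.6164 -0.058   0.063 ]
wrist tray_grip 0.72 [ 0.3644 -0.2283  0.0033]
wrist tray_grip 0.71 [ 0.8523 -0.1648  0.039 ]
wrist tray_grip 0.58 [0.7303 0.0153 0.0373]
wrist lip_end 0.73 [ 0.6149 -0.0471  0.0135]
wrist lip_end 0.65 [ 0.6024 -0.1185  0.0318]
wrist rail_end 0.97 [0.6229 0.0575 0.0034]
wrist rail_end 0.55 [ 0.6159 -0.1287  0.0063]
wrist rail_end 0.37 [ 0.5083 -0.128   0.0692]
wrist pan 0.85 [ 0.8155 -0.1331  0.0139]
wrist pan 0.64 [ 0.6131 -0.1276  0.0224]
wrist sleeve1 0.65 [ 0.645  -0.1178  0.0334]
wrist sleeve1 0.45 [ 0.605  -0.1178  0.0352]
wrist sleeve1 0.44 [ 0.6228 -0.1154  0.0299]
top tray_grip 0.78 [0.7316 0.0164 0.0398]
top tray_grip 0.73 [ 0.6141 -0.0584  0.0652]
top tray_grip 0.63 [ 0.853  -0.1671  0.0395]
top tray_grip 0.58 [ 0.5552 -0.1334  0.1186]
scene tray_grip 0.85 [ 0.6211 -0.0597  0.0572]
scene tray_grip 0.63 [ 0.853  -0.1678  0.0416]
n 4 row [0.0288 0.0009 0.0037] [0.19 0.07 0.32]
```

View pics/w6.png

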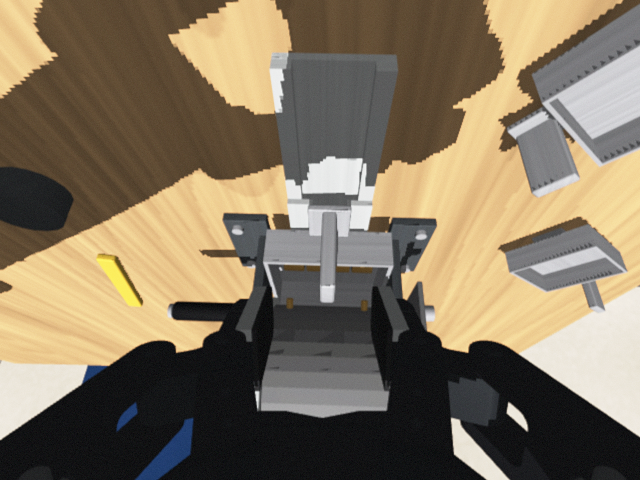

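The handle edge is at px (328,290), centred between the jaws. Brass shows in the pan around (340,268). I'll zoom in to count the sleeves before drawing the tray.

```bash
python3 - <<'E'
import cv2
a=cv2.imread("pics/w6.png")[225:320,255:405]; cv2.imwrite("pics/w6c.png",cv2.resize(a,(750,475),interpolation=cv2.INTER_CUBIC))
E
```

```text
(no output)
```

View pics/w6c.png

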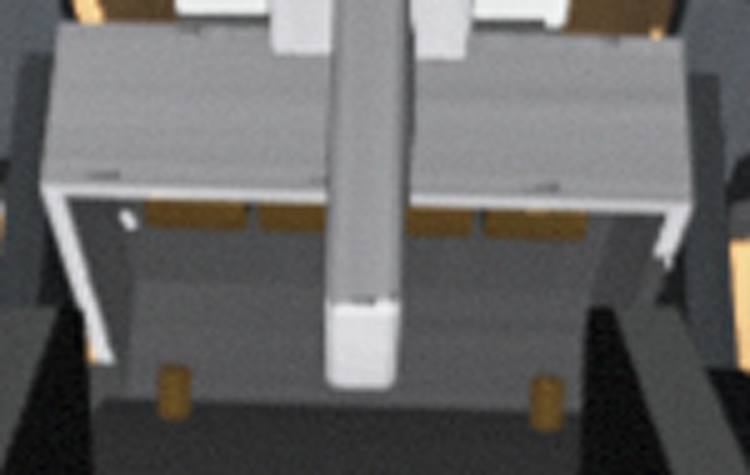

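All four sleeves lie in a row in the pan (crop px (195,213), (290,215), (440,220), (535,223)). The two lower brown spots are barrel lugs. I'll advance onto the handle.

Call:
arm_command([
  [[0.015,0.001,0.012,0.2,0,0.3,0.04],[0.025,0.001,0.002,0.2,0,0.3,0.04],[0.025,0.001,0,0.2,0,0.3,0.04],[0.025,0.001,0,0,0,0.3,0.04],[0.02,0,0,0,0,0,0.04],[0,0,0,0,0,0,0.04]],
])

```text
t: 13.87
tool_pos: [0.6216, -0.0642, 0.0542]
tool_rot: [0.64, 0.594, -1.532]
contact_force: [-1.4, 0.0, -1.1]
opening: 0.0401
```

```bash
python3 - <<'E'
from h import *
o=ctrl.get_obs(); T=pose(); print(o["t"],T,o["q"],o["contact_force"]); g=T[:3,3]-.019*T[:3,0]; print(g,w2rig(g))
get_image("wrist"); marks("wrist",["tray_grip"])
r=rigR(); screw(tgt(rig2w([0.001,.079,.062]),r@[0,-1,-1],r@[1,0,0],back=.0))
E
```

```text
13.8667 [[-0.0345  0.9984 -0.0447  0.6216]
 [-0.7073 -0.056  -0.7047 -0.0642]
 [-0.7061  0.0073  0.7081  0.0542]
 [ 0.      0.      0.      1.    ]] [ 0.0931  0.3763  1.7081 -0.8124  1.3081  0.4774] [-1.4287  0.0298 -1.0986]
[ 0.6222 -0.0508  0.0676] [0.0056 0.0832 0.0676]
wrist tray_grip 0.69 [ 0.6151 -0.0558  0.0624]
wrist tray_grip 0.51 [ 0.6146 -0.1291  0.005 ]
n 1 row [ 0.0101 -0.0068 -0.0016] [-0.15  0.06 -0.77]
```

Call:
arm_command([
  [[0.007,-0.0055,-0.001,0,0,-0.7,0.04],[0,0,0,0,0,0,0],[0,0,0,0,0,0,0],[0,0,0,0,0,0,0],[0,0,0,0,0,0,0],[0,0,0,0,0,0,0]],
], squeeze=100)

```text
t: 14.47
tool_pos: [0.6191, -0.0632, 0.0547]
tool_rot: [0.642, 0.595, -1.538]
contact_force: [-0.0, -1.1, -1.9]
opening: 0.0084
```

```bash
python3 - <<'E'
from h import *
o=ctrl.get_obs(); T=pose(); print(o["t"],o["contact_force"],o["wrist_torque"],o["opening"]); g=T[:3,3]-.019*T[:3,0]; print(T,g,w2rig(g))
print("per mm rig y in tool",T[:3,:3].T@rigR()@[0,1,0], "up",T[:3,:3].T@[0,0,1])
E
```

```text
14.4667 [-0.0128 -1.1068 -1.9445] [ 0.4373  0.0845 -0.0301] 0.008375516100012081
[[-0.0395  0.9981 -0.0482  0.6191]
 [-0.7058 -0.062  -0.7057 -0.0632]
 [-0.7074  0.0061  0.7068  0.0547]
 [ 0.      0.      0.      1.    ]] [ 0.6199 -0.0498  0.0681] [0.0032 0.0841 0.0681]
per mm rig y in tool [-0.7068 -0.     -0.7074] up [-0.7074  0.0061  0.7068]
```

The grip is closed but shallow, since the last 7 mm weren't reached. I'll reopen, go deeper and re-grip.

Call:
arm_command([
  [[0,0,0,0,0,0,0.03],[0,0,0,0,0,0,0.03],[0,0,0,0,0,0,0.03],[0.005,-0.001,0,0,0,0,0.03],[0.005,0,0,0,0,0,0.03],[0,0,0,0,0,0,0.03]],
])

```text
t: 14.97
tool_pos: [0.6203, -0.0699, 0.0491]
tool_rot: [0.645, 0.591, -1.532]
contact_force: [0.6, -0.5, -0.1]
opening: 0.03
```

```bash
python3 - <<'E'
from h import *
o=ctrl.get_obs(); T=pose(); print(o["t"],o["contact_force"],o["wrist_torque"],o["opening"]); g=T[:3,3]-.019*T[:3,0]; print(g,w2rig(g))
E
```

```text
14.9667 [ 0.5943 -0.5347 -0.0623] [ 0.3546 -0.0108 -0.0033] 0.030016119942933513
[ 0.6209 -0.0565  0.0626] [0.0046 0.0775 0.0626]
```

Call:
arm_command([
  [[0,-0.003,0,0,0,0,0.03],[0,0,0,0,0,0,0],[0,0,0,0,0,0,0],[0,0,0,0,0,0,0],[0,0,0,0,0,0,0],[0,0,0,0,0,0,0]],
], squeeze=100)

```text
t: 15.47
tool_pos: [0.6169, -0.0703, 0.0489]
tool_rot: [0.645, 0.591, -1.533]
contact_force: [0.0, 1.0, -0.8]
opening: 0.0089
```

```bash
python3 - <<'E'
from h import *
o=ctrl.get_obs(); T=pose(); print(o["t"],o["contact_force"],o["wrist_torque"],o["opening"]); g=T[:3,3]-.019*T[:3,0]; print(g,w2rig(g))
print("rig y in tool",T[:3,:3].T@rigR()@[0,1,0], "up",T[:3,:3].T@[0,0,1])
E
```

```text
15.4667 [ 0.0475  0.9875 -0.7768] [ 0.3315 -0.0506 -0.0129] 0.008903121367834891
[ 0.6175 -0.0569  0.0623] [0.0013 0.0768 0.0623]
rig y in tool [-0.7069  0.003  -0.7073] up [-0.7072  0.0114  0.7069]
```

Call:
arm_command([
  [[-0.0035,0,-0.0035,0,0,0,0],[-0.006,0,-0.006,0,0,0,0],[-0.007,0,-0.007,0,0,0,0],[-0.007,0,-0.007,0,0,0,0]],
])

```text
t: 15.8
tool_pos: [0.618, -0.0368, 0.0488]
tool_rot: [0.643, 0.59, -1.537]
contact_force: [0.0, -2.2, 0.1]
opening: 0.009
```

```bash
cat > st.py <<'E'
from h import *
o=ctrl.get_obs(); T=pose(); print(o["t"],"F",o["contact_force"],o["wrist_torque"],o["opening"]); g=T[:3,3]-.019*T[:3,0]; print(g,w2rig(g),o["q"])
print("rig y in tool",T[:3,:3].T@rigR()@[0,1,0], "up",T[:3,:3].T@[0,0,1])
E
python3 st.py
```

```text
15.8 F [ 0.0067 -2.1768  0.0748] [0.1646 0.0304 0.0208] 0.008971529281913066
[ 0.6187 -0.0234  0.0622] [0.0004 0.1104 0.0622] [ 0.136   0.3914  1.6994 -0.798   1.3328  0.5148]
rig y in tool [-0.7083 -0.0001 -0.706 ] up [-0.7059  0.0099  0.7082]
```

Sliding freely at about 2 N. I'll continue to the open end.

Call:
arm_command([
  [[-0.007,0,-0.007,0,0,0,0],[-0.008,0,-0.008,0,0,0,0],[-0.008,0,-0.008,0,0,0,0],[-0.008,0,-0.008,0,0,0,0],[-0.008,0,-0.008,0,0,0,0],[-0.008,0,-0.008,0,0,0,0],[-0.008,0,-0.008,0,0,0,0],[-0.008,0,-0.008,0,0,0,0],[-0.008,0,-0.008,0,0,0,0],[-0.004,0,-0.004,0,0,0,0],[0,0,0,0,0,0,0]],
])

```text
t: 16.72
tool_pos: [0.6254, 0.0853, 0.0487]
tool_rot: [0.641, 0.591, -1.532]
contact_force: [0.1, -1.3, 0.5]
opening: 0.0093
```

```bash
python3 st.py;  python3 - <<'E'
from h import *
for c in("top","scene"):
    get_image(c); marks(c,["tray","pan","tray_grip"])
marks("scene",["sleeve1"]); marks("scene",["rail_end"])
E
```

```text
16.7167 F [ 0.1018 -1.3349  0.4754] [ 0.0699  0.0755 -0.0319] 0.009257506634603249
[0.626  0.0987 0.0621] [0.0001 0.2327 0.0621] [ 0.3126  0.4802  1.5782 -0.7309  1.4603  0.6021]
rig y in tool [-0.7086  0.0052 -0.7056] up [-0.7055  0.0101  0.7086]
top tray 0.94 [ 0.8144 -0.1326  0.0002]
top tray 0.7 [0.621  0.0288 0.0047]
top tray 0.61 [ 0.7629  0.0508 -0.0004]
top pan 0.94 [ 0.8152 -0.1346  0.0159]
top pan 0.78 [0.7602 0.0519 0.0166]
top pan 0.58 [0.6207 0.0324 0.0239]
top pan 0.25 [0.6332 0.0454 0.0316]
top tray_grip 0.77 [0.7358 0.0154 0.0423]
top tray_grip 0.71 [ 0.8538 -0.1679  0.0412]
top tray_grip 0.62 [0.621  0.1004 0.0658]
scene tray 0.8 [ 0.7646  0.0515 -0.0005]
scene tray 0.68 [ 0.8179 -0.1352 -0.0019]
scene tray 0.58 [0.6282 0.028  0.0051]
scene pan 0.91 [ 0.8183 -0.1346  0.0114]
scene pan 0.9 [0.764  0.0486 0.0114]
scene pan 0.74 [0.6222 0.0254 0.0217]
scene tray_grip 0.81 [ 0.852  -0.1677  0.0397]
scene tray_grip 0.7 [0.7372 0.0161 0.0407]
scene tray_grip 0.63 [0.631  0.0934 0.0589]
scene tray_grip 0.38 [ 0.5652  0.2667 -0.0003]
scene sleeve1 0.64 [0.6147 0.0434 0.0293]
scene sleeve1 0.57 [0.5913 0.0484 0.032 ]
scene sleeve1 0.54 [0.6498 0.0412 0.0265]
scene sleeve1 0.43 [0.6384 0.0456 0.0313]
```

The tray is at rig y ≈ 160, clear of the lips, with all four sleeves detected. I'll lift slowly.

Call:
arm_command([
  [[-0.003,0,0.003,0,0,0,0],[-0.005,0,0.005,0,0,0,0],[-0.005,0,0.005,0,0,0,0],[-0.005,0,0.005,0,0,0,0],[0,0,0,0,0,0,0]],
], squeeze=120)

```text
t: 17.63
tool_pos: [0.6229, 0.0818, 0.0732]
tool_rot: [0.639, 0.594, -1.537]
contact_force: [-0.0, 0.1, -3.1]
opening: 0.0086
```

```bash
python3 st.py; python3 - <<'E'
from h import *
for c in("top","scene"):
    get_image(c); marks(c,["tray","pan","mat"]); marks(c,["mat"],search_frame)
E
```

```text
17.6333 F [-0.0027  0.1202 -3.0505] [ 0.7559 -0.0842  0.0074] 0.008622039715643183
[0.6237 0.0952 0.0866] [-0.002   0.2291  0.0866] [ 0.308   0.4418  1.5821 -0.7268  1.4881  0.5747]
rig y in tool [-0.7084  0.0016 -0.7058] up [-0.7057  0.0051  0.7084]
top tray 0.93 [0.6162 0.0269 0.0264]
top tray 0.76 [ 0.813  -0.1346 -0.0015]
top pan 0.89 [0.7658 0.052  0.0153]
top pan 0.87 [0.6191 0.0275 0.0476]
top pan 0.81 [ 0.8145 -0.1354  0.0123]
top mat 0.61 [0.5593 0.2681 0.0011]
top mat 0.89 [0.5459 0.2235 0.0034]
scene tray 0.84 [0.6238 0.0284 0.0241]
scene tray 0.79 [ 0.8212 -0.1337  0.0003]
scene tray 0.64 [0.7664 0.052  0.0005]
scene pan 0.89 [0.765  0.0505 0.0118]
scene pan 0.82 [0.6161 0.0227 0.045 ]
scene pan 0.63 [ 0.8191 -0.1347  0.0124]
scene mat 0.68 [ 0.5657  0.2668 -0.0015]
scene mat 0.71 [0.6067 0.289  0.0025]
```

Lifted, with a 3.05 N load and a stable pose. I'll check levelness and compute the carry.

```bash
python3 - <<'E'
from h import *
T=pose(); Rt=T[:3,:3].T
d=np.array([-.058,.232,.0]); u=Rt@d; print("carry tool",u, u/12, "up 20mm",Rt@[0,0,.02],"yaw world z axis in tool",Rt@[0,0,1])
a=get_image("scene")[230:390,240:460]; cv2.imwrite("pics/s7.png",cv2.resize(a[:,:,::-1],(770,560),interpolation=cv2.INTER_CUBIC))
E
```

```text
carry tool [-0.1618 -0.0718 -0.1608] [-0.0135 -0.006  -0.0134] up 20mm [-0.0141  0.      0.0142] yaw world z axis in tool [-0.7053  0.0023  0.7089]
```

View pics/s7.png

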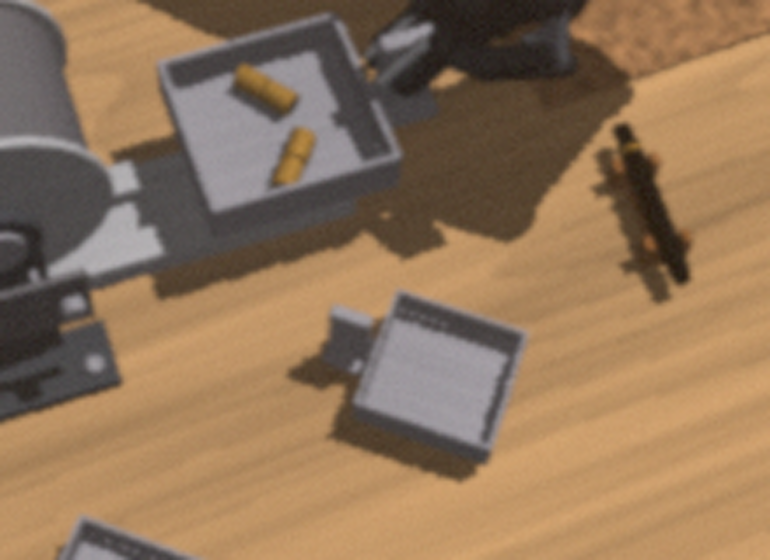

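The tray is clear of the rail and about level, with the four sleeves in it as two end-to-end pairs at px (265,88) and (293,157). Carrying gently to the mat.

Call:
arm_command([
  [[-0.005,0,0.005,0,0,0,0],[-0.008,-0.0015,0.004,0,0,0,0],[-0.008,-0.003,-0.002,0,0,0,0],[-0.009,-0.004,-0.009,0,0,0,0],[-0.011,-0.005,-0.011,0,0,0,0],[-0.012,-0.0055,-0.012,0,0,0,0],[-0.013,-0.006,-0.013,0,0,0,0],[-0.013,-0.006,-0.013,0,0,0,0],[-0.013,-0.006,-0.013,0,0,0,0],[-0.013,-0.006,-0.013,0,0,0,0],[-0.013,-0.006,-0.013,0,0,0,0],[-0.012,-0.005,-0.012,0,0,0,0],[-0.01,-0.0045,-0.01,0,0,0,0],[-0.008,-0.0035,-0.008,0,0,0,0],[-0.005,-0.002,-0.005,0,0,0,0],[-0.003,-0.001,-0.003,0,0,0,0],[0,0,0,0,0,0,0]],
])

```text
t: 19.6
tool_pos: [0.5601, 0.3142, 0.0937]
tool_rot: [0.639, 0.6, -1.525]
contact_force: [0.5, -0.8, -2.9]
opening: 0.0084
```

```bash
python3 st.py; python3 - <<'E'
from h import *
for c in("top","scene"):
    get_image(c); marks(c,["tray","pan","mat"])
r=rigR(); T=pose(); E=np.linalg.inv(tgt([0,0,0],r@[0,-1,-1],r@[1,0,0])[:3,:3])@T[:3,:3]; print("orient err deg",np.degrees(R.from_matrix(E).as_rotvec()))
E
```

```text
19.6 F [ 0.5355 -0.8431 -2.9173] [ 0.7814 -0.0829 -0.0638] 0.008433660110534525
[0.5607 0.3276 0.1072] [-0.0792  0.457   0.1072] [ 0.6348  0.5583  1.3788 -0.5896  1.7309  0.751 ]
rig y in tool [-0.705   0.0128 -0.709 ] up [-0.709   0.0054  0.7051]
top tray 0.95 [0.5536 0.2594 0.047 ]
top tray 0.67 [0.7632 0.0561 0.001 ]
top tray 0.6 [ 0.8151 -0.1337 -0.001 ]
top pan 0.92 [0.762  0.0519 0.0145]
top pan 0.89 [0.5574 0.2589 0.066 ]
top mat 0.74 [0.556  0.3291 0.1074]
scene tray 0.86 [0.5617 0.2549 0.0467]
scene tray 0.86 [ 0.818  -0.1344 -0.0024]
scene tray 0.58 [ 0.7648  0.0477 -0.001 ]
scene pan 0.91 [ 0.8187 -0.1331  0.0123]
scene pan 0.7 [0.5572 0.2562 0.0672]
scene pan 0.7 [0.7675 0.0489 0.0115]
scene mat 0.73 [ 0.5632  0.2699 -0.0028]
orient err deg [-0.2179  0.1465  0.6384]
```

Above the mat. Lowering most of the way.

Call:
arm_command([
  [[0.003,0,-0.003,0,0,0,0],[0.006,0,-0.006,0,0,0,0],[0.006,0,-0.006,0,0,0,0],[0.005,0,-0.005,0,0,0,0],[0.004,0,-0.004,0,0,0,0],[0.002,0,-0.002,0,0,0,0],[0,0,0,0,0,0,0]],
])

```text
t: 20.58
tool_pos: [0.5606, 0.3109, 0.0519]
tool_rot: [0.638, 0.6, -1.53]
contact_force: [0.4, 0.3, -2.8]
opening: 0.0087
```

```bash
python3 st.py; python3 - <<'E'
from h import *
for c in("top","scene"):
    get_image(c); marks(c,["tray"])
E
```

```text
20.5833 F [ 0.4082  0.2666 -2.7654] [ 0.7676 -0.0741  0.0018] 0.00867936483512553
[0.5613 0.3243 0.0654] [-0.0785  0.4538  0.0654] [ 0.6303  0.6081  1.3866 -0.5855  1.6841  0.7816]
rig y in tool [-0.7059  0.0089 -0.7083] up [-0.7083  0.0037  0.7059]
top tray 0.98 [0.5561 0.2543 0.0082]
top tray 0.68 [ 0.8131 -0.135  -0.0007]
top tray 0.58 [0.7612 0.0548 0.0008]
top tray 0.2 [0.5472 0.2299 0.0364]
scene tray 0.94 [ 0.8208 -0.1324 -0.0004]
scene tray 0.88 [0.5647 0.2568 0.0066]
scene tray 0.82 [0.7671 0.0505 0.    ]
scene tray 0.61 [0.5661 0.3255 0.0611]
```

Call:
arm_command([
  [[0.0008,0,-0.0008,0,0,0,0],[0.0008,0,-0.0008,0,0,0,0],[0.0008,0,-0.0008,0,0,0,0],[0,0,0,0,0,0,0]],
])

```text
t: 21.12
tool_pos: [0.5625, 0.3123, 0.0521]
tool_rot: [0.645, 0.598, -1.527]
contact_force: [0.7, -1.4, -2.3]
opening: 0.0084
```

```bash
python3 st.py
```

```text
21.1167 F [ 0.6999 -1.4412 -2.3274] [ 0.8023 -0.0721  0.0241] 0.008408392169737674
[0.5631 0.3256 0.0656] [-0.0768  0.4552  0.0656] [ 0.6305  0.6089  1.3836 -0.5857  1.6807  0.7841]
rig y in tool [-0.7032  0.0091 -0.7109] up [-0.7108  0.0091  0.7033]
```

Call:
arm_command([
  [[0.0018,0,-0.0018,0,0,0,0],[0.0015,0,-0.0015,0,0,0,0],[0,0,0,0,0,0,0]],
])

```text
t: 21.37
tool_pos: [0.563, 0.3126, 0.0483]
tool_rot: [0.646, 0.597, -1.526]
contact_force: [-0.6, -0.4, -1.5]
opening: 0.0086
```

```bash
python3 st.py
```

```text
21.3667 F [-0.6356 -0.3864 -1.5324] [ 0.5122  0.0534 -0.0218] 0.008558367875116848
[0.5635 0.3259 0.0618] [-0.0763  0.4556  0.0618] [ 0.6307  0.6146  1.3826 -0.5861  1.6763  0.7878]
rig y in tool [-0.7034  0.0091 -0.7108] up [-0.7107  0.0105  0.7034]
```

Beginning to touch, since the load has dropped to 1.5 N. One more small step.

Call:
arm_command([
  [[0.0012,0,-0.0012,0,0,0,0],[0,0,0,0,0,0,0]],
])

```text
t: 21.53
tool_pos: [0.5632, 0.3127, 0.0482]
tool_rot: [0.645, 0.595, -1.527]
contact_force: [-0.0, -0.8, -1.2]
opening: 0.0088
```

```bash
python3 st.py
```

```text
21.5333 F [-0.0146 -0.8342 -1.1793] [ 0.4744  0.0785 -0.1518] 0.008764881587742713
[0.5638 0.3261 0.0617] [-0.0761  0.4557  0.0617] [ 0.631   0.6161  1.3814 -0.5873  1.6774  0.7891]
rig y in tool [-0.7046  0.0084 -0.7096] up [-0.7095  0.0113  0.7046]
```

Call:
arm_command([
  [[0.0016,0,-0.0016,0,0,0,0],[0.0008,0,-0.0008,0,0,0,0]],
])

```text
t: 21.7
tool_pos: [0.5635, 0.313, 0.0478]
tool_rot: [0.644, 0.592, -1.528]
contact_force: [-3.4, -0.3, 2.8]
opening: 0.0085
```

```bash
python3 st.py
```

```text
21.7 F [-3.3873 -0.3167  2.8017] [-0.1397  0.5127 -0.3306] 0.008512816535752503
[0.564  0.3264 0.0612] [-0.0759  0.456   0.0612] [ 0.6316  0.6188  1.3792 -0.5888  1.6792  0.7914]
rig y in tool [-0.7064  0.0071 -0.7078] up [-0.7077  0.0125  0.7064]
```

Seated, with the force now 2.8 N upward. Release, then back off.

Call:
arm_command([
  [[0,0,0,0,0,0,0.014],[0,0,0,0,0,0,0.02],[0,0,0,0,0,0,0.035],[0,0,0,0,0,0,0.04],[-0.01,0,0,0,0,0,0.04],[-0.025,0,0,0,0,0,0.04],[-0.03,0,0,0,0,0,0.04],[-0.03,0,0,0,0,0,0.04],[-0.03,0,0,0,0,0,0.04],[-0.02,0,0,0,0,0,0.04],[0,0,0,0,0,0,0.04]],
])

```text
t: 22.62
tool_pos: [0.5671, 0.4191, 0.153]
tool_rot: [0.641, 0.593, -1.531]
contact_force: [1.2, 0.2, 0.9]
opening: 0.04
```

```bash
python3 st.py; python3 - <<'E'
from h import *
a=snap("scene","s8.png")[150:360,180:480]; b=get_image("top")
marks("top",["tray","mat","crank_grip","near_stand"]); marks("scene",["tray","mat","sleeve1","crank_grip"])
m=np.zeros((600,800,3),np.uint8); m[:,:]=0
m[:420,:600]=cv2.resize(a,(600,420),interpolation=cv2.INTER_CUBIC)
m[420:600,:]=0; c=b[190:300,160:440]; m[420:600,:458]=cv2.resize(c,(458,180),interpolation=cv2.INTER_CUBIC)
cv2.imwrite("pics/m8.png",m[:,:,::-1])
E
```

```text
22.6167 F [1.1856 0.1502 0.9236] [ 0.3018 -0.0324  0.0556] 0.03998105547030525
[0.5678 0.4325 0.1665] [-0.0787  0.5622  0.1665] [ 0.7312  0.6694  1.1132 -0.5651  1.9141  0.7509]
rig y in tool [-0.7075  0.0065 -0.7067] up [-0.7067  0.0093  0.7075]
top tray 0.91 [0.761  0.0556 0.0014]
top tray 0.82 [ 0.8132 -0.1329  0.0009]
top tray 0.81 [0.556  0.2554 0.0037]
top crank_grip 0.86 [ 0.5068 -0.1233  0.0684]
top near_stand 0.85 [ 0.5539 -0.1302  0.1212]
top near_stand 0.26 [0.718  0.2047 0.0045]
scene tray 0.98 [ 0.8203 -0.1339  0.0002]
scene tray 0.95 [0.567  0.2589 0.0059]
scene tray 0.56 [ 0.7659  0.0504 -0.0012]
scene tray 0.4 [0.3791 0.0534 0.0012]
scene mat 0.58 [ 0.5674  0.2693 -0.0019]
scene sleeve1 0.59 [0.5697 0.2512 0.0285]
scene sleeve1 0.58 [0.7173 0.1979 0.0023]
scene sleeve1 0.52 [0.5595 0.2295 0.0295]
scene sleeve1 0.41 [0.5468 0.2349 0.0313]
scene crank_grip 0.92 [ 0.5087 -0.1215  0.0685]
```

View pics/m8.png

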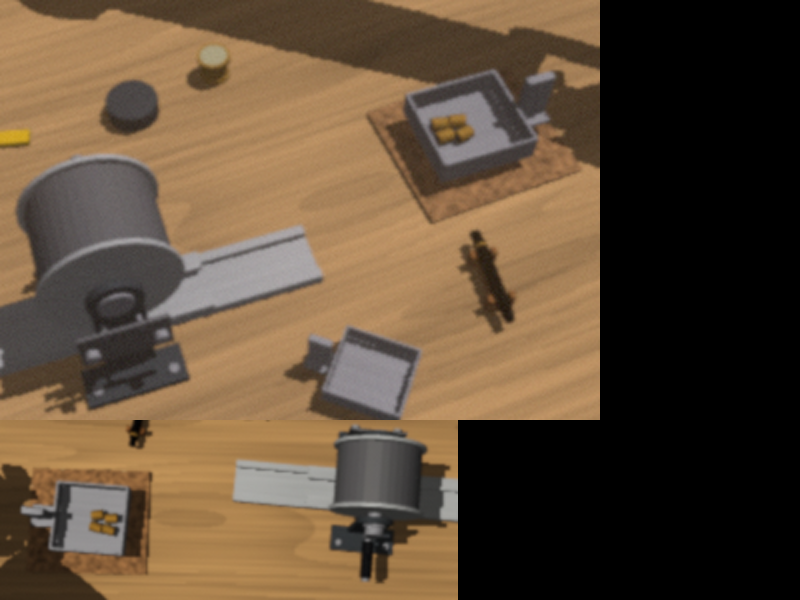

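The tray sits on the mat with four sleeves in it, and the neighbouring items look undisturbed. The fixed-camera marks put the crank about 4 mm left of bottom, which disagrees with the wrist view. I'll overlay the model on both images to decide.

```bash
cat > ov.py <<'E'
from h import *
t=np.linspace(0,2*np.pi,60)
def circ(x,y,z,r): return np.c_[np.full(60,x),y+r*np.cos(t),z+r*np.sin(t)]
def proj(P,c,Ti):
    q=(Ti@np.c_[np.array([rig2w(p) for p in P]),np.ones(len(P))].T).T; return np.c_[c["fx"]*q[:,0]/q[:,2]+c["cx"],c["fy"]*q[:,1]/q[:,2]+c["cy"]]
foot=np.array([[-.087,-.045,.008],[-.087,.045,.008],[-.06,.045,.008],[-.06,-.045,.008]])
def draw(im,c,Ti,box,s,dy=0):
    x0,y0,x1,y1=box; o=cv2.resize(im[y0:y1,x0:x1],None,fx=s,fy=s,interpolation=cv2.INTER_CUBIC)
    for P,col in((foot,(0,255,0)),(circ(-.127,dy,.07,.008),(0,0,255)),(np.array([[-.127,dy-.008,.07],[-.127,dy+.008,.07],[-.077,dy+.008,.07],[-.077,dy-.008,.07]]),(0,0,255)),(circ(-.06,0,.12,.024),(255,255,0)),(circ(-.045,0,.12,.061),(255,0,255))):
        q=(proj(P,c,Ti)-[x0-.5,y0-.5])*s-.5; cv2.polylines(o,[np.round(q*16).astype(np.int32)],True,col,1,cv2.LINE_AA,4)
    return o
m=np.zeros((600,800,3),np.uint8)
c=calibration("wrist"); T=np.array([[.7275,.0717,.6824,.4708],[-.0705,.9971,-.0297,-.1203],[-.6825,-.0265,.7304,.1257],[0,0,0,1]])
a=draw(cv2.imread("pics/w5.png"),c,np.linalg.inv(T@np.array(c["hand_eye"])),(235,130,405,400),2.2); m[:594,:374]=a
im=get_image("top")[:,:,::-1].copy(); c=calibration("top"); b=draw(im,c,np.linalg.inv(np.array(c["cam_to_world"])),(345,185,435,295),4.6); m[:506,380:794]=b
cv2.imwrite("pics/ov.png",m)
mk=cut_out("top","crank_grip")
for d in mk[:2]: v,u=np.nonzero(d["mask"]); print(d["conf"],u.size,u.mean(),v.mean(),[(r,u[v==r].mean().round(1)) for r in np.unique(v)][::4])
print("model sleeve ends top, y=0/4mm",proj(np.array([[-.127,0,.07],[-.077,0,.07],[-.127,.004,.07],[-.077,.004,.07]]),c,np.linalg.inv(np.array(c["cam_to_world"]))))
E
python3 ov.py
```

```text
0.82 2957 390.1559012512682 228.88772404463984 [(np.int64(198), np.float64(390.0)), (np.int64(202), np.float64(390.0)), (np.int64(206), np.float64(391.5)), (np.int64(210), np.float64(392.5)), (np.int64(214), np.float64(391.5)), (np.int64(218), np.float64(391.0)), (np.int64(222), np.float64(391.0)), (np.int64(226), np.float64(391.0)), (np.int64(230), np.float64(390.0)), (np.int64(234), np.float64(389.5)), (np.int64(238), np.float64(389.5)), (np.int64(242), np.float64(388.5)), (np.int64(246), np.float64(390.0)), (np.int64(250), np.float64(406.0)), (np.int64(257), np.float64(387.5)), (np.int64(261), np.float64(386.5)), (np.int64(265), np.float64(384.5)), (np.int64(269), np.float64(384.0)), (np.int64(273), np.float64(384.0)), (np.int64(277), np.float64(383.5)), (np.int64(281), np.float64(383.0)), (np.int64(285), np.float64(383.0))]
0.19 6915 391.4461315979754 233.4004338394794 [(np.int64(193), np.float64(377.0)), (np.int64(197), np.float64(386.0)), (np.int64(201), np.float64(387.0)), (np.int64(205), np.float64(391.0)), (np.int64(209), np.float64(393.0)), (np.int64(213), np.float64(392.0)), (np.int64(217), np.float64(370.1)), (np.int64(221), np.float64(370.3)), (np.int64(225), np.float64(380.2)), (np.int64(229), np.float64(388.0)), (np.int64(233), np.float64(389.5)), (np.int64(237), np.float64(388.5)), (np.int64(241), np.float64(396.5)), (np.int64(245), np.float64(416.0)), (np.int64(249), np.float64(425.0)), (np.int64(253), np.float64(428.3)), (np.int64(257), np.float64(401.2)), (np.int64(261), np.float64(380.5)), (np.int64(265), np.float64(380.5)), (np.int64(269), np.float64(381.5)), (np.int64(273), np.float64(384.0)), (np.int64(277), np.float64(383.5)), (np.int64(281), np.float64(383.5)), (np.int64(285), np.float64(383.0))]
model sleeve ends top, y=0/4mm [[384.0269 286.1204]
 [385.5916 263.5819]
 [382.2193 285.962 ]
 [383.795  263.4241]]
```

View pics/ov.png

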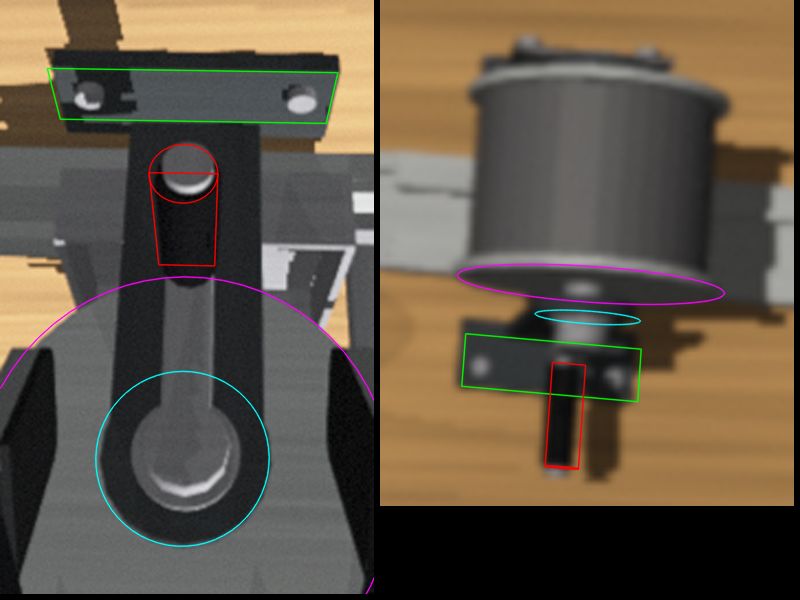

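Relative to the stand, the sleeve is 0–0.5 mm off in the wrist overlay and about 2 mm in the top overlay. That puts the port within about 0.05 rad of straight down. Handing in.

```bash
python3 -c "
from h import *
print(ctrl.get_obs()['t']); print(finish_job())"
```

```text
23.2167
the job is handed in; nothing more can be done
None
```

The job is handed in at about 23 s of the 72 s allowed, and my last pictures show everything in place; no verdict is reported.

**What I did:**
- I cranked the barrel from about −0.8 rad to port-down and rocked it ±0.4 rad there to free any sleeve left on the port's edge.
- A wrist close-up then showed four sleeves lying in the pan before I moved the tray.
- I drew the tray along the slot to rig y ≈ 160 mm, lifted it level, lowered it onto the mat until I felt contact, released it and backed the arm off.

**Last checks:**
- **Tray:** it stands on the cork mat, about 10 mm from the middle, with the four sleeves visible in it.
- **Neighbours:** the nib box, loupe and pen barrel looked undisturbed. The sanding stick showed only partly in that last view. I judged this by eye and did not measure it.
- **Robot:** the hand is clear and touching nothing.

**Disagreement on the barrel angle:** the single-point detections from the fixed cameras put the crank about 4 mm off bottom (about 0.09 rad). Model overlays gave about 0 mm from the wrist camera and about 2 mm from the top camera. I trusted the overlays, so the port should be within about 0.05 rad of straight down.

**Other problems:**
- The first grip on the handle was too shallow, so I re-gripped it before drawing the tray.
- During lowering, moves of about 1 mm or less were often not carried out, so I used slightly larger ones.

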